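Lock the spout into the push-fit port of the water filter

ROBOT

A 7-joint arm with a two-finger parallel gripper is mounted at the origin on a cart in front of the work surface, level with it; the furniture and walls round the work are solid. World frame = base frame: x ahead of the robot, y to its left, z up, the work surface at z = 0. Lengths are in m, angles in rad, forces in N, time in s.
With the tool pointing down it reaches from about 0.425 to 0.875 m from the base axis. Payload 9.9 kg.
Tool frame: the origin (TCP) lies between the finger pads; the fingertips stand 25 mm ahead of it and the grasp point (between the pads) lies 6 mm ahead of it; y points along the fingers, z is the direction in which the jaws open and shut, and the axes are right-handed (so a half turn about y gives the same grasp; the last joint's range is limited). The gripper opens to 85 mm and grips with 20 to 120 N. Pads are 22 mm wide; open, the fingers measure 114 mm over their backs; the gripper's body (76 mm by 85 mm) begins 54 mm behind the grasp point. The pads swing forward as they close: fully open they stand 13 mm farther back than shut.
Start: joints at [-1.224, 0.576, 0.025, 1.437, -0.015, 1.129, -0.057], TCP at [0.282, 0.613, 0.256] pointing down, gripper open.
Joint ranges: [-2.76, 2.76], [-0.34, 2.15], [-1.52, 1.57], [0.19, 2.46], [-1.09, 4.23], [0.17, 1.99], [-2.82, 2.82]. Speed limits (rad/s): [2.22, 2.22, 3.01, 3.01, 3.14, 3.14, 3.14].

INTERFACE

Orientations are given as a 3x3 rotation matrix whose columns are the frame's x, y, z axes.
In Python, from plant import ctrl gives the robot as it stands.
- The arm moves only by the shell command python3 -m pendant 'ROWS' [FORCE]. ROWS is JSON, a list of rows, each a list of 3 entries, a list of its own where there are three numbers: the opening, from 0 (shut) to 1 (fully open), then the shift along the world's x, y, z in mm, then the turn about the world's z in rad. A call has 1 to 8 rows; each row shifts and turns the commanded pose from where the row before left it; what a row does not reach is not made up. A row lasts 1/12 s, in which the tool goes at most 41.7 mm and 7.16 degrees, less where a joint would pass 70% of its speed; a pose out of reach is approached as far as the arm can. A call is refused whole if a number of a shift passes 41.7 or a number of a turn 0.125, either way. A call with a gripper value outside its range is refused whole. The fingers move at their own pace and stop on an object; FORCE is the grip in N (left out, the last holds). Time passes only in rows, so rows that do not move let the fingers close. It gives the time, the measured TCP pose, the force and the opening at its end, in the units of the state.
- ctrl.state(): the state, without advancing time (a new reading comes with each control period).
- ctrl.snapshot(name): name is "side" or "top"; returns (picture, depth): 400x640x3 uint8, blue, green, red; 400x640 float32, m along the optical axis (not along the pixel's ray), 0 where there is no reading.
- ctrl.calibration(name): a dict with "fx", "fy", "cx", "cy" (pixels), "k1" (the pictures are not rectified: a ray, as slopes to the right and down, at radius r is drawn at 1 + k1 r^2 times it, then the intrinsics apply), "T" (4x4, takes a point from camera to world coordinates). Camera axes: x right, y down, z forward; pixel columns grow to the right and rows downward; lengths in m; the calibration is good to about 2 mm. A picture is of the moment at which its call begins. calibration takes no time and is no camera call.
- ctrl.sign_off(): hands the job in, once; it reports no verdict.
The state is a dict: "clock": time; "joint_pos": joint angles; "dq": joint speeds; "joint_efforts": joint torques, N m; "ee_pos": TCP position; "tcp_rot": TCP orientation; "ft_force": force on the tool from outside, world axes, zero at the start; "ft_torque": the same for the moment, N m; "finger_gap": opening from 0.0 (shut) to 1.0 (fully open).
Only numpy, scipy, OpenCV 4.12 (cv2) and the standard library are available. Lean on these libraries where they do the work, as an engineer would, in place of code of your own. Each camera call takes 0.05 s, during which the arm holds its last target. There are 200 camera calls.

TASK

Take the steel drinking spout out of its stand and push its lower end straight down into the collar of the worktop water filter until it has clicked fully home; how deep that is differs from filter to filter and has to be felt, and neither the push nor the pull may load the fitting with more than about 25 N. Then, still holding the spout, tug it gently upward until the collar is seen to rise a little, which proves that it is locked, and let go, leaving it upright and locked in the filter. Do not shift or knock over the other things on the worktop.

Things in the scene. Friction and masses are not known exactly. Their poses are not given: they have to be found in the camera images.
- spout: drinking spout, bare steel, about 120 g: straight round tube 22 mm in diameter, 135 mm long, upright, with a side pipe near the top. Origin: centre of the tube's lower end; z up along the tube, x along the side pipe. The last 5 mm taper to 15 mm in diameter; from 8 to 20 mm above the origin runs a groove 16 mm in diameter for the catches.
- spout_grip (a point): where to grip the spout: on the tube's axis, 105 mm above its lower end, same axes as the spout. The fingers close along y on the 22 mm flanks. The side pipe (13 mm thick) leaves the tube 15 mm above this point towards +x, reaches 62 mm out and bends down to 12 mm below this point.
- filter: worktop water filter, fixed: round white housing 114 mm across, 58 mm high (a small outlet stub sticks out along x to 81 mm from the axis, 19 to 37 mm up), with an upright neck 44 mm across in its middle. Origin: centre of the underside, on the port's axis; z up.
- filter_mouth (a point): mouth of the port: centre of the collar's top, 87 mm above the filter's origin; bore 24 mm wide. Inside, 14 to 38 mm down (differs each time), the tapered end meets 4 hidden spring catches (about 5 to 12 N to spread). 10.6 mm below that first touch they snap into the groove, the last 3 mm pressing a sprung seat (5 N); 5 mm past the snap the seat (11 N) stops hard.
- seat (a joint): how far the tube presses the hidden seat down inside the filter, in m: 0 untouched, about 0.003 once the spout is locked and let go, 0.008 at its hard stop. Sprung: it follows an unlocked spout back up to 0 when that is drawn up. Below 0.003 the catches have not snapped.
- collar (a joint): how far the grey ring (collar, 39 mm across, 25 mm opening) round the mouth of the filter has risen, in m: 0 down, 0.004 at most. It is sprung down and rises only when a locked tube is pulled up: it starts to lift at about 7 N of pull and rises 1 mm for each 1.5 N more.
- stand: wooden block, fixed, 70 x 70 x 42 mm, with one round hole 24.5 mm wide and 30 mm deep in the middle of its top, in which the spout stands loosely at the start. Origin: centre of the underside; z up.
- frosted_cup: bystander, loose: frosted plastic cup, open, 65 mm across and 65 tall. Origin: centre of its underside.
- spice_jar_1: bystander, loose: glass spice jar with a round cap, 45 mm across, 106 tall. Origin: centre of its underside.
- egg_cup: bystander, loose: white egg cup, 49 mm across, 50 tall. Origin: centre of its underside.
- tin_1: bystander, loose: food tin, 76 mm across, 58 tall. Origin: centre of its underside.
- mill_1: bystander, loose: glass salt shaker with a metal cap, 44 mm across, 90 tall. Origin: centre of its underside.
- peeler: bystander, loose: swivel peeler lying flat, 159 mm long, 28 wide, 15 high. Origin: centre of its underside.
Mind the look-alikes: they are no part of the job. Of the things that look like the spout, the middle-sized one is meant.

How it is judged:
On the way, in this order (a step that is already met when the one before it is completed fails the run):
1. the spout is lifted out of its stand (height (world z) of spout above 0.06 m), for 0.1 s.
2. the spout is pressed onto the seat of the filter's port (seat pressed more than 2.2 mm) (value of joint seat above 0.0022 m and horizontal distance between spout and filter below 0.004 m), for 0.1 s.
3. held in the fingers, the spout is tugged up so that the collar rises more than 1 mm (value of joint collar above 0.001 m and contact force between the fingers and spout above 1 N), for 0.1 s.
At the end, for the whole second after the job is handed in: the spout stands locked in the filter's port, let go and at rest: seat held more than 2.2 mm down, collar back down (below 0.8 mm), the tube's lower end within 4 mm of the port's axis and the tube within 0.1 rad of upright (all of step 2 and value of joint collar below 0.0008 m and angle between spout's own z axis and vertical below 0.1 rad and linear speed of spout below 0.02 m/s); the robot touches nothing.
It fails at once if the spout loads the filter with contact forces of more than 32 N in all (contact force between spout and filter above 32 N).
It fails at once if a bystander is shifted by more than 30 mm (distance of any of frosted_cup, spice_jar_1, egg_cup, tin_1, mill_1, peeler from where it was at the start of the episode above 0.03 m).
It fails at once if a bystander is tipped over (angle between any of frosted_cup, spice_jar_1, egg_cup, tin_1, mill_1, peeler's own z axis and vertical above 0.5 rad).
It also fails if it takes over 48 s, if anything falls off the work surface, if the arm or the gripper's body presses on something with over 40 N, if the wrist force passes 120 N, or if a joint passes its speed limit or range.

## Working session

There is one attempt and no reset: what is moved stays moved. The work goes in short steps, Python scripts to look and compute and a shell command to move; the robot and the scene stay as the last step left them, time stands still between calls to the robot, and variables do not carry over. Pictures are saved under pics/ and viewed, about 8 in all and at most 12, crops included, and the job is handed in when it is done.

```bash
ls; mkdir -p pics; cat > h.py <<'E'
import numpy as np, cv2
from plant import ctrl
def cal(n):
    c=ctrl.calibration(n); return c,np.array(c["T"])
def ray(n,u,v):
    c,T=cal(n); K=np.array([[c["fx"],0,c["cx"]],[0,c["fy"],c["cy"]],[0,0,1.]])
    p=cv2.undistortPoints(np.array([[[u,v]]],float),K,np.array([c["k1"],0,0,0,0.]))[0,0]
    return T[:3,3],T[:3,:3]@np.array([p[0],p[1],1.])
def onz(n,u,v,z):
    o,d=ray(n,u,v); return o+d*(z-o[2])/d[2]
def dep(n,D,u,v):
    o,d=ray(n,u,v); return o+d*D[int(v),int(u)]
def proj(n,P):
    c,T=cal(n); p=T[:3,:3].T@(np.array(P)-T[:3,3]); x,y=p[:2]/p[2]; s=1+c["k1"]*(x*x+y*y)
    return c["fx"]*x*s+c["cx"],c["fy"]*y*s+c["cy"]
E
python3 - <<'E'
from h import *
for n in("side","top"):
    im,d=ctrl.snapshot(n); cv2.imwrite(f"pics/{n}0.png",im); np.save(f"{n}0.npy",d); c=ctrl.calibration(n); print(n,c)
s=ctrl.state(); print(s)
E
```

```text
pics
side {'fx': 477.3782560644283, 'fy': 477.3782560644283, 'cx': 315.82988181001923, 'cy': 199.60589880448532, 'k1': -0.078173366422655, 'T': array([[-0.69761964,  0.44111649, -0.56457335,  1.2114048 ],
       [ 0.71616049,  0.45242338, -0.53143884,  0.83316129],
       [ 0.02099975, -0.7750673 , -0.63152964,  0.84150137],
       [ 0.        ,  0.        ,  0.        ,  1.        ]])}
top {'fx': 384.0976138728106, 'fy': 384.0976138728106, 'cx': 323.0923284531861, 'cy': 199.1780859010434, 'k1': -0.09246183472132738, 'T': array([[ 0.01608239, -0.99919557,  0.03673657,  0.51011484],
       [-0.99967265, -0.01679954, -0.01929701,  0.20934836],
       [ 0.01989865, -0.0364142 , -0.99913865,  0.98937237],
       [ 0.        ,  0.        ,  0.        ,  1.        ]])}
{'clock': 0.1, 'joint_pos': array([-1.22377348,  0.5764367 ,  0.0248264 ,  1.43781945, -0.01499495,
        1.12897612, -0.05645093]), 'dq': array([ 0.00078949, -0.00340433, -0.00058128, -0.00115387,  0.00038258,
        0.00143255, -0.00027643]), 'joint_efforts': array([ 4.98376001e-03, -7.67298102e+01,  2.25744836e+00, -2.86606193e+01,
        1.58015097e-02,  8.56021594e-03, -3.91582182e-05]), 'ee_pos': array([0.28172445, 0.6130026 , 0.2555376 ]), 'tcp_rot': array([[ 9.08664771e-01, -5.46219038e-04,  4.17526089e-01],
       [-4.17526441e-01, -1.34901762e-03,  9.08663772e-01],
       [ 6.69205998e-05, -9.99998941e-01, -1.45386568e-03]]), 'ft_force': array([ 0.1768339 , -0.10599491, -0.45411883]), 'ft_torque': array([ 0.04207922, -0.01599134,  0.03175513]), 'finger_gap': 1.0022982410680232}
```

View pics/side0.png

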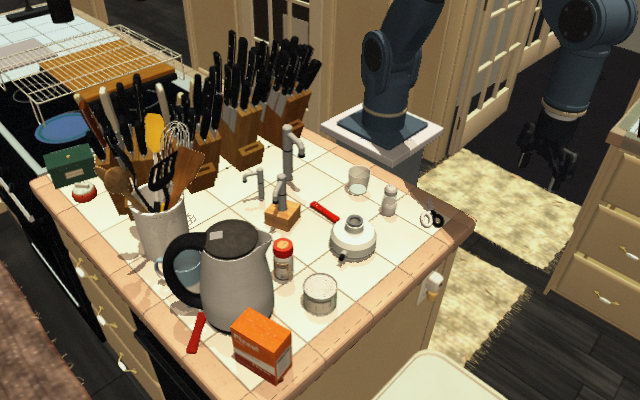

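View pics/top0.png

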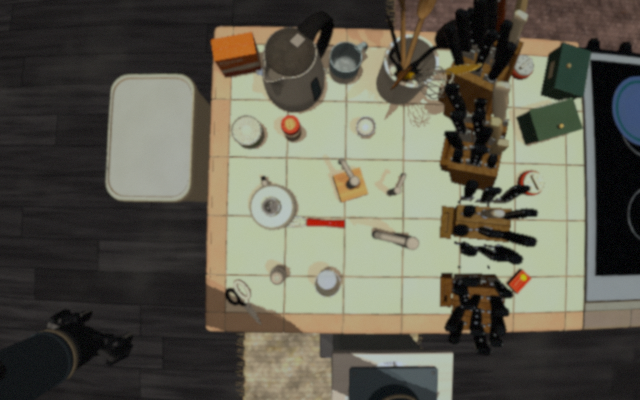

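The side view shows the stand with its spout at about (281,205), a small look-alike at (258,183) and a tall one at (290,150). The filter is at (353,237). In the top view the stand is at (350,184) and the filter at (272,206). Next I take enlarged crops.

```bash
python3 - <<'E'
from h import *
t=cv2.imread("pics/top0.png"); s=cv2.imread("pics/side0.png")
a=cv2.resize(t[150:240,240:420],None,fx=4,fy=4,interpolation=2)[:, :400*2]
b=cv2.resize(s[120:270,230:400],None,fx=3.5,fy=3.5,interpolation=2)
cv2.imwrite("pics/topc.png",a); cv2.imwrite("pics/sidec.png",b)
D=np.load("top0.npy")
for u,v in [(350,184),(340,192),(345,163),(272,206),(271,208),(285,215),(262,215),(353,182),(355,190)]: print(u,v,dep("top",D,u,v).round(4))
D=np.load("side0.npy")
for u,v in [(281,190),(281,200),(280,178),(354,218),(353,223)]: print(u,v,dep("side",D,u,v).round(4))
E
```

```text
350 184 [0.5772 0.1325 0.1261]
340 192 [0.5634 0.1495 0.0417]
345 163 [0.6231 0.1453 0.1373]
272 206 [0.526  0.3167 0.0419]
271 208 [0.521  0.3187 0.0451]
285 215 [0.5045 0.2832 0.0551]
262 215 [0.5035 0.339  0.0556]
353 182 [0.5802 0.1276 0.145 ]
355 190 [0.5692 0.1122 0.0399]
281 190 [0.5923 0.1307 0.1099]
281 200 [0.5918 0.129  0.0766]
280 178 [0.5917 0.1278 0.1452]
354 218 [0.5157 0.3066 0.0808]
353 223 [0.5182 0.3069 0.0663]
```

View pics/topc.png

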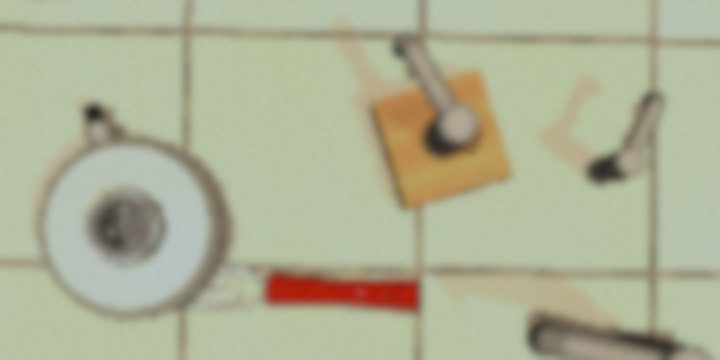

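View pics/sidec.png

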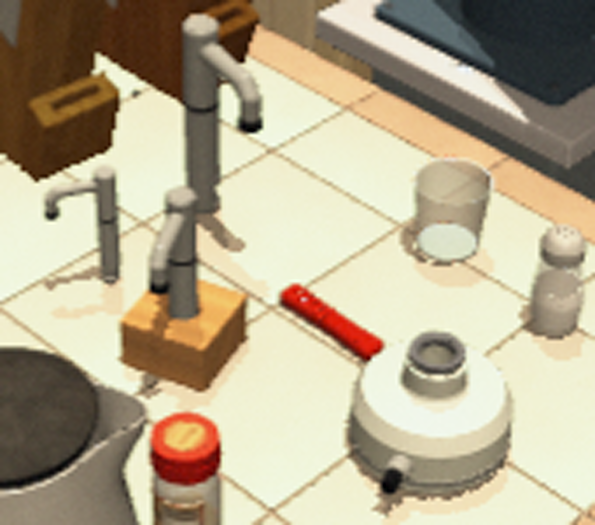

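```bash
cat > m.py <<'E'
from h import *
f=lambda x,y:(240+x/4-.375,150+y/4-.375); g=lambda x,y:(230+x/3.5-.36,120+y/3.5-.36)
r=lambda n,P,z,l:print(l,onz(n,*P,z).round(4))
r("top",f(459,125),.147,"tube top T"); r("side",g(181,198),.147,"tube top S")
r("side",g(183,300),.047,"tube low S(front surf?)")
r("top",f(405,46),.128,"pipe end top")
for p in [(374,101),(479,71),(511,175),(408,208)]: r("top",f(*p),.042,"stand corner")
r("top",f(127,226),.087,"collar T"); r("side",g(436,353),.087,"collar S")
t=cv2.imread("pics/top0.png")
# housing fit from depth: points z .05-.062 near filter
for n in("top","side"):
    D=np.load(n+"0.npy"); P=[]
    us=range(225,330) if n=="top" else range(315,395)
    vs=range(165,250) if n=="top" else range(195,275)
    P=np.array([dep(n,D,u,v) for u in us for v in vs if D[v,u]>0])
    q=P[(np.hypot(P[:,0]-.518,P[:,1]-.312)<.07)]
    for lo,hi in((.053,.062),(.080,.092)):
        w=q[(q[:,2]>lo)&(q[:,2]<hi)]
        if len(w)>4:
            c,R=cv2.minEnclosingCircle((w[:,:2]*1000).astype(np.float32)); print(n,lo,len(w),np.median(w[:,2]).round(4),c,R)
    if n=="side":
        P=np.array([dep(n,D,u,v) for u in range(240,330) for v in range(110,215) if D[v,u]>0])
        for c,l in(((.58,.125),"mid"),((.43,0),"tall")):
            q=P[np.hypot(P[:,0]-c[0],P[:,1]-c[1])<.06]
            if len(q): print(l,"zmax",q[:,2].max(), "near top",q[q[:,2]>q[:,2].max()-.006].mean(0).round(3))
            for z in(.06,.08,.10,.12,.14):
                w=q[abs(q[:,2]-z)<.006]
                if len(w): print(l,z,len(w),w.mean(0).round(4),w.min(0).round(3),w.max(0).round(3))
r("side",g(110,278),0,"small base"); r("side",g(203,208),0,"tall base")
E
python3 m.py
```

```text
tube top T [0.5826 0.1248 0.147 ]
tube top S [0.5861 0.1266 0.147 ]
tube low S(front surf?) [0.581  0.1197 0.047 ]
pipe end top [0.6284 0.154  0.128 ]
stand corner [0.6056 0.1672 0.042 ]
stand corner [0.6255 0.1022 0.042 ]
stand corner [0.5612 0.0815 0.042 ]
stand corner [0.5397 0.1452 0.042 ]
collar T [0.5249 0.3131 0.087 ]
collar S [0.5278 0.3171 0.087 ]Traceback (most recent call last):
  File "m.py", line 15, in <module>
    P=np.array([dep(n,D,u,v) for u in us for v in vs if D[v,u]>0])
                ~~~^^^^^^^^^
  File "h.py", line 12, in dep
    o,d=ray(n,u,v); return o+d*D[int(v),int(u)]
        ~~~^^^^^^^
  File "h.py", line 6, in ray
    c,T=cal(n); K=np.array([[c["fx"],0,c["cx"]],[0,c["fy"],c["cy"]],[0,0,1.]])
        ~~~^^^
  File "h.py", line 4, in cal
    c=ctrl.calibration(n); return c,np.array(c["T"])
ValueError: time passes only in moves, steps and waits
```

```bash
sed -i 's/^from plant import ctrl/from plant import ctrl\nimport functools,os,pickle/; s/^def cal(n):/@functools.lru_cache\ndef cal(n):/' h.py; sed -i '1,/^for n in("top"/{/^r("\|^for p/d}' m.py; sed -i '/^r("side",g(110/!b' m.py; python3 m.py
```

```text
top 0.053 983 0.0559 (524.2655029296875, 316.00750732421875) 51.25227737426758
top 0.08 151 0.0865 (523.3073120117188, 315.8699035644531) 20.963024139404297
side 0.053 629 0.0564 (527.125732421875, 317.0305480957031) 52.257606506347656
side 0.08 136 0.0864 (528.1226196289062, 317.0370178222656) 22.616012573242188
mid zmax 0.15168877457911678 near top [0.586 0.124 0.148]
mid 0.06 32 [0.5908 0.1285 0.0602] [0.58  0.12  0.055] [0.598 0.135 0.065]
mid 0.08 29 [0.5895 0.1294 0.0797] [0.579 0.122 0.075] [0.596 0.135 0.086]
mid 0.1 29 [0.5898 0.1301 0.1   ] [0.581 0.122 0.094] [0.596 0.135 0.106]
mid 0.12 27 [0.6001 0.1392 0.1196] [0.579 0.13  0.114] [0.632 0.157 0.126]
mid 0.14 95 [0.6049 0.137  0.1389] [0.575 0.118 0.134] [0.633 0.155 0.146]
tall zmax 0.18324701659888387 near top [0.451 0.001 0.179]
tall 0.06 37 [0.4575 0.0073 0.0602] [ 0.439 -0.011  0.054] [0.468 0.016 0.066]
tall 0.08 44 [0.457  0.0083 0.081 ] [ 0.44  -0.009  0.074] [0.467 0.017 0.086]
tall 0.1 37 [0.458  0.0077 0.0996] [ 0.445 -0.005  0.094] [0.466 0.017 0.105]
tall 0.12 33 [0.4579 0.0082 0.12  ] [ 0.446 -0.007  0.114] [0.468 0.016 0.126]
tall 0.14 34 [0.4602 0.0072 0.14  ] [ 0.446 -0.004  0.135] [0.467 0.016 0.146]
small base [0.5668 0.0168 0.    ]
tall base [4.5e-01 4.0e-04 0.0e+00]
```

```bash
python3 -m pendant '[[0.7,[19,-30,0],0.125],[0.7,[19,-30,0],0.125],[0.7,[19,-30,0],0.125],[0.7,[19,-30,0],0.125],[0.7,[19,-30,0],0.125],[0.7,[19,-30,0],0.125],[0.7,[19,-30,0],0.125],[0.7,[19,-30,0],0.125]]' 40; python3 -m pendant '[[0.7,[19,-30,0],0],[0.7,[19,-30,0],0],[0.7,[19,-30,0],0],[0.7,[19,-30,0],0],[0.7,[19,-30,0],0],[0.7,[19,-30,0],0],[0.7,[19,-30,0],0],[0.7,[0,0,0],0]]'; python3 -c "
from plant import ctrl;s=ctrl.state();print(s['joint_pos'].round(2),s['tcp_rot'].round(3))"
```

```text
clock: 0.77
ee_pos: [0.4344, 0.3716, 0.256]
tcp_rot: [[0.839, -0.0, -0.544], [0.544, -0.0, 0.839], [-0.001, -1.0, -0.0]]
ft_force: [0.8, 0.4, 0.8]
finger_gap: 0.705
clock: 1.43
ee_pos: [0.5704, 0.1547, 0.2557]
tcp_rot: [[0.848, 0.001, -0.531], [0.531, -0.005, 0.848], [-0.002, -1.0, -0.005]]
ft_force: [0.2, -1.2, 0.3]
finger_gap: 0.7
[-0.24  0.45 -0.16  1.66  0.09  1.03  1.7 ] [[ 0.848  0.001 -0.531]
 [ 0.531 -0.005  0.848]
 [-0.002 -1.    -0.005]]
```

```bash
python3 -m pendant '[[0.7,[7,-15,0],0.01],[0.7,[7,-15,0],0.01],[0.7,[0,0,-20],0],[0.7,[0,0,-20],0],[0.7,[0,0,-10],0],[0.7,[0,0,0],0],[0.7,[0,0,0],0]]'; python3 - <<'E'
from h import *
t,D=ctrl.snapshot("top"); s,_=ctrl.snapshot("side")
a=cv2.resize(t[140:240,290:440],None,fx=4,fy=4,interpolation=2); b=cv2.resize(s[100:250,220:350],None,fx=4,fy=4,interpolation=2)
cv2.imwrite("pics/c1.png",b)
E
```

```text
clock: 2.02
ee_pos: [0.5806, 0.1336, 0.2061]
tcp_rot: [[0.831, -0.001, -0.556], [0.556, -0.0, 0.831], [-0.001, -1.0, 0.0]]
ft_force: [0.4, 0.3, 0.8]
finger_gap: 0.698
```

View pics/c1.png

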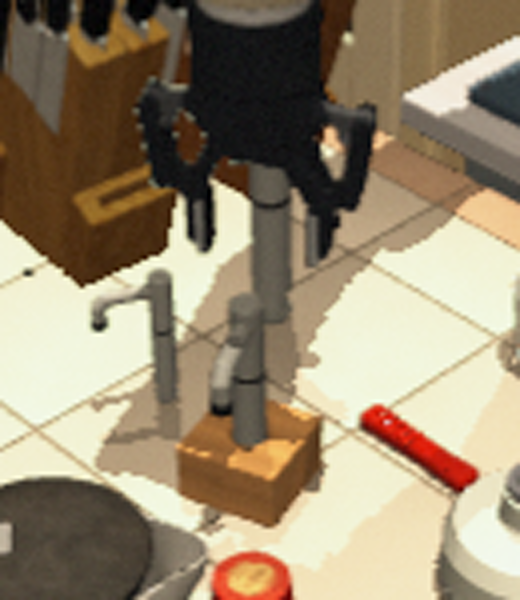

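The open jaws straddle the tube. Their centre is near crop column 259 and the tube near 248, which matches the 9 mm still to go. Now I correct that and descend.

```bash
python3 -m pendant '[[0.7,[3.5,-9,0],0.01],[0.7,[0,0,-20],0],[0.7,[0,0,-20],0],[0.7,[0,0,-20],0],[0.7,[0,0,-15],0],[0.7,[0,0,-8],0],[0.7,[0,0,0],0],[0.7,[0,0,0],0]]' 
python3 - <<'E'
from h import *
s,_=ctrl.snapshot("side")
b=cv2.resize(s[130:230,230:340],None,fx=5,fy=5,interpolation=2)
cv2.imwrite("pics/c2.png",b)
E
```

```text
clock: 2.78
ee_pos: [0.5848, 0.1241, 0.1239]
tcp_rot: [[0.826, 0.001, -0.564], [0.564, -0.0, 0.826], [0.0, -1.0, -0.0]]
ft_force: [0.7, -0.1, 0.2]
finger_gap: 0.701
```

View pics/c2.png

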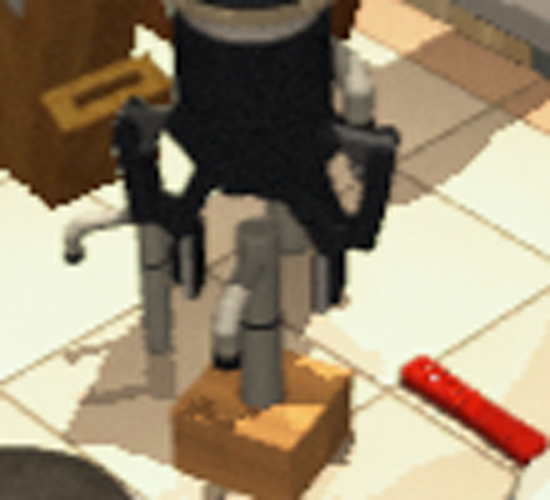

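The tube at column 261 sits midway between the fingers at 188 and 325. Now I close.

```bash
python3 -m pendant '[[0.5,[0,0,0],0],[0.4,[0,0,0],0],[0.32,[0,0,0],0],[0.15,[0,0,0],0],[0,[0,0,0],0],[0,[0,0,0],0],[0,[0,0,0],0],[0,[0,0,0],0]]' 70; python3 -m pendant '[[0,[0,0,6],0],[0,[0,0,6],0],[0,[0,0,8],0],[0,[0,0,10],0],[0,[0,0,10],0],[0,[0,0,10],0],[0,[0,0,0],0],[0,[0,0,0],0]]'
```

```text
clock: 3.5
ee_pos: [0.5849, 0.1243, 0.1241]
tcp_rot: [[0.826, 0.001, -0.564], [0.564, 0.0, 0.826], [0.001, -1.0, -0.001]]
ft_force: [-0.8, 0.2, 5.2]
finger_gap: 0.24
clock: 4.17
ee_pos: [0.5848, 0.1244, 0.1742]
tcp_rot: [[0.826, 0.002, -0.564], [0.564, 0.0, 0.826], [0.002, -1.0, -0.001]]
ft_force: [0.5, -0.4, -1.4]
finger_gap: 0.239
```

```bash
python3 -m pendant '[[0,[0,0,14],0],[0,[0,0,14],0],[0,[0,0,14],0],[0,[0,0,10],0],[0,[0,0,10],0],[0,[0,0,0],0],[0,[0,0,0],0]]'
python3 - <<'E'
from h import *
s,_=ctrl.snapshot("side")
b=cv2.resize(s[90:250,220:390],None,fx=3.5,fy=3.5,interpolation=2)
cv2.imwrite("pics/c3.png",b)
E
```

```text
clock: 4.75
ee_pos: [0.5844, 0.1243, 0.2353]
tcp_rot: [[0.826, 0.0, -0.564], [0.564, 0.0, 0.826], [0.0, -1.0, -0.0]]
ft_force: [-0.1, 0.2, -0.9]
finger_gap: 0.241
```

View pics/c3.png

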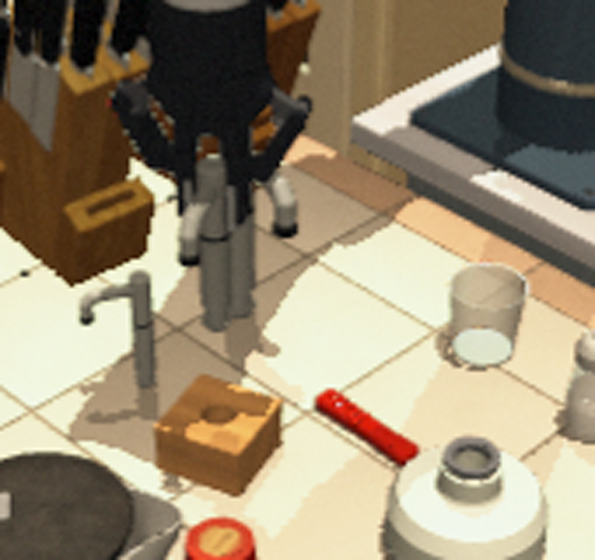

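The spout is out of the stand and upright in the fingers, with its lower end at crop (214,327). The filter mouth is at (470,457).

```bash
python3 -m pendant '[[0,[-4,12,0],0],[0,[-8,27,0],0],[0,[-8,27,0],0],[0,[-8,27,0],0],[0,[-8,27,0],0],[0,[-8,27,0],0],[0,[-8,27,0],0],[0,[-4,12,0],0]]';python3 -m pendant '[[0,[-3,5,0],0],[0,[0,0,-5],0],[0,[0,0,-5],0],[0,[0,0,0],0],[0,[0,0,0],0]]'
python3 - <<'E'
from h import *
s,D=ctrl.snapshot("side"); t,D2=ctrl.snapshot("top"); st=ctrl.state(); print(st['ee_pos'],st['ft_force'])
np.save("s4.npy",D); cv2.imwrite("pics/s4.png",s); cv2.imwrite("pics/t4.png",t)
x0,y0=310,140
b=cv2.resize(s[y0:y0+120,x0:x0+90],None,fx=5,fy=5,interpolation=2)
cv2.imwrite("pics/c4.png",b)
E
```

```text
clock: 5.47
ee_pos: [0.5255, 0.3157, 0.2345]
tcp_rot: [[0.823, -0.002, -0.568], [0.568, 0.002, 0.823], [-0.001, -1.0, 0.003]]
ft_force: [-0.6, 1.3, -1.3]
finger_gap: 0.239
clock: 5.88
ee_pos: [0.526, 0.3133, 0.2247]
tcp_rot: [[0.827, -0.001, -0.562], [0.562, -0.002, 0.827], [-0.001, -1.0, -0.001]]
ft_force: [0.0, -0.3, -1.0]
finger_gap: 0.241
[0.5259668  0.31412531 0.2252817 ] [ 0.13898611  0.43486148 -0.02001919]
```

View pics/c4.png

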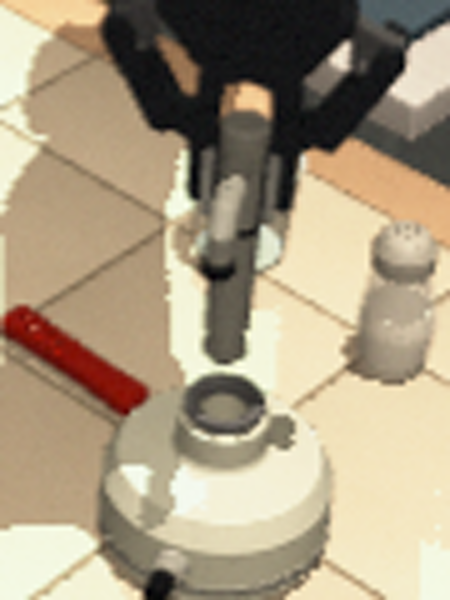

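```bash
python3 - <<'E'
from h import *
m=lambda x,y:(310+x/5-.4,140+y/5-.4); c=lambda p:((p[0]-310+.4)*5,(p[1]-140+.4)*5)
q=np.array([.526,.3141])
for z in(.248,.218,.133,.1182,.1132): print(z,np.round(c(proj("side",[*q,z])),1))
M=onz("side",*m(224,403),.087); print("mouth S",M)
print("over mouth S",[np.round(c(proj("side",[*M[:2],z])),1) for z in (.087,.1132)])
# tube surface in side depth, z bands -> axis via half widths
s=cv2.imread("pics/s4.png"); D=np.load("s4.npy")
for z in(.125,.14,.155):
    v=int(round(proj("side",[*q,z])[1])); us=[u for u in range(342,372) if D[v,u]>0]
    P=np.array([dep("side",D,u,v) for u in us]); k=np.hypot(P[:,0]-q[0],P[:,1]-q[1])<.025
    if k.any(): print(z,v,np.array(us)[k][[0,-1]],"mid crop",(np.array(us)[k].mean()-310+.4)*5,P[k].mean(0).round(4))
E
```

```text
0.248 [247.1 122.7]
0.218 [241.8 178.3]
0.133 [227.8 325.7]
0.1182 [225.5 349.9]
0.1132 [224.8 358. ]
mouth S [0.5266983  0.31672148 0.087     ]
over mouth S [array([224., 403.]), array([228. , 361.3])]
0.125 207 [350 358] mid crop 222.0 [0.5298 0.3142 0.1285]
0.14 202 [351 359] mid crop 227.0 [0.5321 0.3175 0.1468]
0.155 197 [351 360] mid crop 229.5 [0.5312 0.3169 0.1607]
```

```bash
python3 -m pendant '[[0,[-0.3,1.7,0],0],[0,[0,0,-5],0],[0,[0,0,-5],0],[0,[0,0,-5],0],[0,[0,0,-5],0],[0,[0,0,-3],0],[0,[0,0,0],0],[0,[0,0,0],0]]'; python3 -m pendant '[[0,[0,0,-2],0],[0,[0,0,-2],0],[0,[0,0,-2],0],[0,[0,0,-2],0],[0,[0,0,0],0]]';  python3 - <<'E'
from h import *
s,D=ctrl.snapshot("side"); st=ctrl.state(); print(st['ee_pos'],st['ft_force'],st['ft_torque'])
cv2.imwrite("pics/c5.png",cv2.resize(s[140:260,310:400],None,fx=5,fy=5,interpolation=2))
E
```

```text
clock: 6.65
ee_pos: [0.525, 0.317, 0.202]
tcp_rot: [[0.826, -0.0, -0.564], [0.564, -0.0, 0.826], [-0.001, -1.0, 0.0]]
ft_force: [-0.5, -0.3, -0.3]
finger_gap: 0.237
clock: 7.07
ee_pos: [0.5249, 0.3169, 0.1938]
tcp_rot: [[0.826, -0.0, -0.564], [0.564, -0.0, 0.826], [-0.001, -1.0, -0.0]]
ft_force: [-0.8, 0.8, -0.4]
finger_gap: 0.238
[0.52494076 0.3169606  0.19401078] [ 0.71345519 -0.17423251 -0.70665385] [-0.04557945  0.02661103  0.02481489]
```

View pics/c5.png

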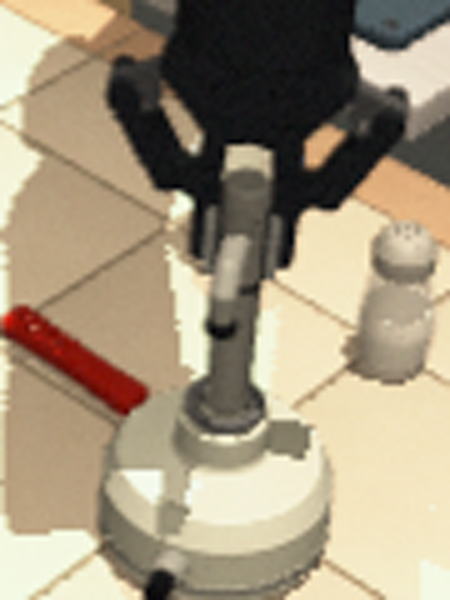

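The tube end is in the mouth. The tube centre is near column 230 and the collar centre near 227, so it sits about 1 mm to the right. No side force shows yet. I nudge it and feel downward.

```bash
python3 -m pendant '[[0,[0.7,-0.7,0],0],[0,[0,0,0],0],[0,[0,0,-2],0],[0,[0,0,-2],0],[0,[0,0,-2],0],[0,[0,0,0],0]]'; python3 -m pendant '[[0,[0,0,-1],0],[0,[0,0,-1],0],[0,[0,0,0],0]]'
```

```text
clock: 7.62
ee_pos: [0.5255, 0.3162, 0.1877]
tcp_rot: [[0.826, -0.001, -0.564], [0.564, -0.0, 0.826], [-0.001, -1.0, 0.0]]
ft_force: [0.3, -0.1, -1.7]
finger_gap: 0.239
clock: 7.87
ee_pos: [0.5257, 0.3163, 0.1861]
tcp_rot: [[0.826, -0.0, -0.564], [0.564, -0.0, 0.826], [-0.0, -1.0, -0.0]]
ft_force: [-0.2, -0.3, -1.9]
finger_gap: 0.239
```

```bash
python3 -m pendant '[[0,[0,0,-1],0],[0,[0,0,-1],0],[0,[0,0,0],0]]';python3 -m pendant '[[0,[0,0,-1],0],[0,[0,0,-1],0],[0,[0,0,0],0]]'
```

```text
clock: 8.12
ee_pos: [0.5257, 0.3163, 0.1841]
tcp_rot: [[0.826, -0.0, -0.564], [0.564, -0.0, 0.826], [-0.0, -1.0, -0.0]]
ft_force: [0.2, 1.3, -0.4]
finger_gap: 0.24
clock: 8.37
ee_pos: [0.5257, 0.3163, 0.1821]
tcp_rot: [[0.826, -0.0, -0.564], [0.564, -0.0, 0.826], [-0.0, -1.0, 0.0]]
ft_force: [-0.2, -0.0, 0.2]
finger_gap: 0.24
```

```bash
for i in 1; do python3 -m pendant '[[0,[0,0,-1],0],[0,[0,0,-1],0],[0,[0,0,0],0]]' ; python3 -m pendant '[[0,[0,0,-1],0],[0,[0,0,-1],0],[0,[0,0,0],0]]'; python3 -m pendant '[[0,[0,0,-1],0],[0,[0,0,-1],0],[0,[0,0,0],0]]'; done | grep -E 'ee_pos|force'
```

```text
ee_pos: [0.5257, 0.3163, 0.1801]
ft_force: [-0.6, 0.4, -0.6]
ee_pos: [0.5257, 0.3163, 0.1781]
ft_force: [-0.8, -0.3, -0.8]
ee_pos: [0.5257, 0.3162, 0.1761]
ft_force: [-0.1, 0.6, -1.3]
```

```bash
(python3 -m pendant '[[0,[0,0,-1],0],[0,[0,0,-1],0],[0,[0,0,0],0]]' ; python3 -m pendant '[[0,[0,0,-1],0],[0,[0,0,-1],0],[0,[0,0,0],0]]'; python3 -m pendant '[[0,[0,0,-1],0],[0,[0,0,-1],0],[0,[0,0,0],0]]') | grep -E 'ee_pos|force'
```

```text
ee_pos: [0.5257, 0.3163, 0.1741]
ft_force: [-0.6, -1.5, -1.2]
ee_pos: [0.5257, 0.3163, 0.1721]
ft_force: [0.5, 0.2, -0.9]
ee_pos: [0.5257, 0.3162, 0.1701]
ft_force: [-0.7, -0.2, -1.0]
```

```bash
(python3 -m pendant '[[0,[0,0,-1],0],[0,[0,0,-1],0],[0,[0,0,0],0]]' ; python3 -m pendant '[[0,[0,0,-1],0],[0,[0,0,-1],0],[0,[0,0,0],0]]') | grep -E 'ee_pos|force'
```

```text
ee_pos: [0.5257, 0.3163, 0.168]
ft_force: [0.1, -0.0, -1.6]
ee_pos: [0.5257, 0.3163, 0.1661]
ft_force: [0.2, 0.4, -1.1]
```

```bash
(python3 -m pendant '[[0,[0,0,-1],0],[0,[0,0,-1],0],[0,[0,0,0],0]]' ; python3 -m pendant '[[0,[0,0,-1],0],[0,[0,0,-1],0],[0,[0,0,0],0]]') | grep -E 'ee_pos|force'
```

```text
ee_pos: [0.5257, 0.3163, 0.1641]
ft_force: [0.4, 0.7, -0.3]
ee_pos: [0.526, 0.3166, 0.1625]
ft_force: [0.5, 1.2, 1.7]
```

```bash
(python3 -m pendant '[[0,[0,0,-1],0],[0,[0,0,0],0]]' ; python3 -m pendant '[[0,[0,0,-1],0],[0,[0,0,0],0]]';python3 -m pendant '[[0,[0,0,-1],0],[0,[0,0,0],0]]') | grep -E 'ee_pos|force'
```

```text
ee_pos: [0.5261, 0.3166, 0.1617]
ft_force: [0.6, 0.8, 4.6]
ee_pos: [0.5261, 0.3166, 0.1608]
ft_force: [0.8, 0.7, 5.5]
ee_pos: [0.5262, 0.3166, 0.1599]
ft_force: [0.6, 0.3, 5.8]
```

First touch was at TCP z about 0.163, so I expect the snap near 0.1525 and the hard stop near 0.1475.

```bash
(python3 -m pendant '[[0,[0,0,-1],0],[0,[0,0,0],0]]' ; python3 -m pendant '[[0,[0,0,-1],0],[0,[0,0,0],0]]';python3 -m pendant '[[0,[0,0,-1],0],[0,[0,0,0],0]]';python3 -m pendant '[[0,[0,0,-1],0],[0,[0,0,0],0]]') | grep -E 'ee_pos|force'
```

```text
ee_pos: [0.526, 0.3165, 0.1583]
ft_force: [0.5, 0.7, 1.9]
ee_pos: [0.5258, 0.3164, 0.1571]
ft_force: [1.1, -0.4, 1.2]
ee_pos: [0.5257, 0.3163, 0.1561]
ft_force: [0.0, 0.5, 1.7]
ee_pos: [0.5258, 0.3163, 0.1552]
ft_force: [0.9, 0.3, 2.8]
```

```bash
(python3 -m pendant '[[0,[0,0,-1],0],[0,[0,0,0],0]]' ; python3 -m pendant '[[0,[0,0,-1],0],[0,[0,0,0],0]]') | grep -E 'ee_pos|force'
```

```text
ee_pos: [0.5258, 0.3164, 0.1543]
ft_force: [1.0, -0.6, 3.0]
ee_pos: [0.5257, 0.3162, 0.1532]
ft_force: [0.9, 0.5, -1.6]
```

```bash
(python3 -m pendant '[[0,[0,0,-1],0],[0,[0,0,0],0]]' ; python3 -m pendant '[[0,[0,0,-1],0],[0,[0,0,0],0]]') | grep -E 'ee_pos|force'
```

```text
ee_pos: [0.5258, 0.3163, 0.1522]
ft_force: [0.2, -0.2, 4.2]
ee_pos: [0.5258, 0.3164, 0.1514]
ft_force: [-0.7, -0.5, 6.0]
```

```bash
(python3 -m pendant '[[0,[0,0,-0.7],0],[0,[0,0,0],0]]' ; python3 -m pendant '[[0,[0,0,-0.7],0],[0,[0,0,0],0]]'; python3 -m pendant '[[0,[0,0,-0.7],0],[0,[0,0,0],0]]') | grep -E 'ee_pos|force'
```

```text
ee_pos: [0.5259, 0.3164, 0.1508]
ft_force: [-0.3, 0.1, 6.1]
ee_pos: [0.5259, 0.3164, 0.1502]
ft_force: [0.8, -0.5, 7.5]
ee_pos: [0.5259, 0.3165, 0.1496]
ft_force: [0.5, 0.2, 7.5]
```

```bash
(python3 -m pendant '[[0,[0,0,-0.6],0],[0,[0,0,0],0]]' ; python3 -m pendant '[[0,[0,0,-0.6],0],[0,[0,0,0],0]]') | grep -E 'ee_pos|force'
```

```text
ee_pos: [0.526, 0.3165, 0.149]
ft_force: [-0.3, 0.1, 7.9]
ee_pos: [0.526, 0.3165, 0.1485]
ft_force: [0.2, 0.7, 9.3]
```

```bash
(python3 -m pendant '[[0,[0,0,-0.6],0],[0,[0,0,0],0]]' ; python3 -m pendant '[[0,[0,0,-0.6],0],[0,[0,0,0],0],[0,[0,0,0],0]]') | grep -E 'ee_pos|force'
```

```text
ee_pos: [0.526, 0.3165, 0.148]
ft_force: [-0.6, -0.2, 10.2]
ee_pos: [0.5261, 0.3166, 0.1479]
ft_force: [-0.4, -1.1, 12.4]
```

The hard stop was felt at z 0.148, with 12 N. Now the gentle tug upward.

```bash
(python3 -m pendant '[[0,[0,0,1],0],[0,[0,0,1],0],[0,[0,0,1],0],[0,[0,0,1],0],[0,[0,0,1],0],[0,[0,0,0],0]]' ; python3 -m pendant '[[0,[0,0,0.7],0],[0,[0,0,0],0]]'; python3 -m pendant '[[0,[0,0,0.7],0],[0,[0,0,0],0]]') | grep -E 'ee_pos|force'
```

```text
ee_pos: [0.5259, 0.3164, 0.1522]
ft_force: [-0.6, -0.4, 5.3]
ee_pos: [0.5258, 0.3164, 0.1527]
ft_force: [0.2, 0.7, 4.0]
ee_pos: [0.5257, 0.3163, 0.153]
ft_force: [0.6, -0.3, 3.9]
```

```bash
(python3 -m pendant '[[0,[0,0,0.7],0],[0,[0,0,0],0]]' ; python3 -m pendant '[[0,[0,0,0.7],0],[0,[0,0,0],0]]'; python3 -m pendant '[[0,[0,0,0.6],0],[0,[0,0,0],0]]') | grep -E 'ee_pos|force'
```

```text
ee_pos: [0.5256, 0.3162, 0.1532]
ft_force: [1.6, 1.6, -3.3]
ee_pos: [0.5255, 0.3161, 0.1538]
ft_force: [2.0, 0.8, -9.3]
ee_pos: [0.5255, 0.3161, 0.1547]
ft_force: [2.3, 1.8, -10.6]
```

```bash
(python3 -m pendant '[[0,[0,0,0.6],0],[0,[0,0,0],0],[0,[0,0,0],0],[0,[0,0,0],0]]';python3 -m pendant '[[0,[0,0,0.4],0],[0,[0,0,0],0],[0,[0,0,0],0],[0,[0,0,0],0]]') | grep -E 'ee_pos|force|gap'
python3 - <<'E'
from h import *
s,D=ctrl.snapshot("side"); st=ctrl.state(); print(st['ee_pos'],st['ft_force'])
cv2.imwrite("pics/c6.png",cv2.resize(s[190:250,320:390],None,fx=8,fy=8,interpolation=2))
E
```

```text
ee_pos: [0.5255, 0.3162, 0.1556]
ft_force: [0.6, 0.0, -12.5]
finger_gap: 0.241
ee_pos: [0.5256, 0.3162, 0.1561]
ft_force: [2.1, 0.0, -12.1]
finger_gap: 0.239
[0.52564021 0.31619273 0.15609493] [  0.90876861   1.02103244 -12.20919348]
```

View pics/c6.png

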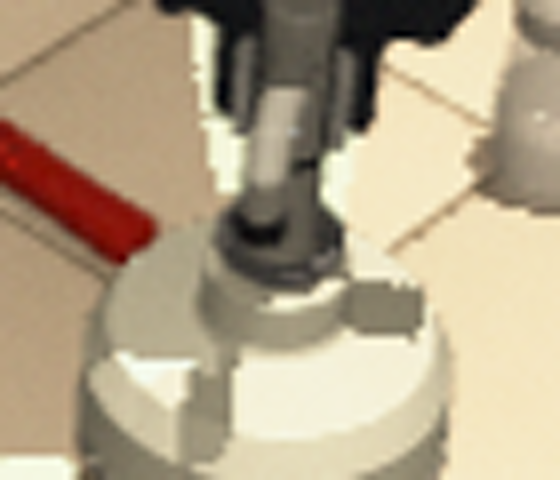

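The grey ring at (280,250) stands clear above the neck. At 12 N pull it has risen about 3 mm by the arm reading, so the spout is locked. Next I ease back and let go.

```bash
(python3 -m pendant '[[0,[0,0,-0.8],0],[0,[0,0,-0.8],0],[0,[0,0,-0.8],0],[0,[0,0,-0.6],0],[0,[0,0,0],0],[0,[0,0,0],0]]'; python3 -m pendant '[[0,[0,0,-0.6],0],[0,[0,0,0],0],[0,[0,0,0],0]]') | grep -E 'clock|ee_pos|force|gap'
```

```text
clock: 16.5
ee_pos: [0.5258, 0.3163, 0.1534]
ft_force: [-0.1, -0.3, -8.7]
finger_gap: 0.24
clock: 16.75
ee_pos: [0.526, 0.3164, 0.1531]
ft_force: [-0.1, 0.3, -2.1]
finger_gap: 0.238
```

```bash
(python3 -m pendant '[[0.24,[0,0,0],0],[0.28,[0,0,0],0],[0.35,[0,0,0],0],[0.45,[0,0,0],0],[0.6,[0,0,0],0],[0.7,[0,0,0],0],[0.7,[0,0,0],0],[0.7,[0,0,0],0]]' 20; python3 -m pendant '[[0.7,[0,0,5],0],[0.7,[0,0,10],0],[0.7,[0,0,15],0],[0.7,[0,0,20],0],[0.7,[0,0,20],0],[0.7,[0,0,25],0],[0.7,[0,0,0],0],[0.7,[0,0,0],0]]') | grep -E 'clock|ee_pos|force|gap'
python3 - <<'E'
from h import *
s,D=ctrl.snapshot("side"); st=ctrl.state(); print(st['ee_pos'],st['ft_force'])
cv2.imwrite("pics/c7.png",cv2.resize(s[130:270,250:420],None,fx=4,fy=4,interpolation=2))
E
```

```text
clock: 17.42
ee_pos: [0.5258, 0.3164, 0.1526]
ft_force: [0.4, 0.6, 0.0]
finger_gap: 0.697
clock: 18.08
ee_pos: [0.5264, 0.3168, 0.25]
ft_force: [0.8, 0.4, 0.4]
finger_gap: 0.703
[0.52589361 0.31642741 0.24855503] [ 0.81155917  0.69507244 -0.52481024]
```

View pics/c7.png

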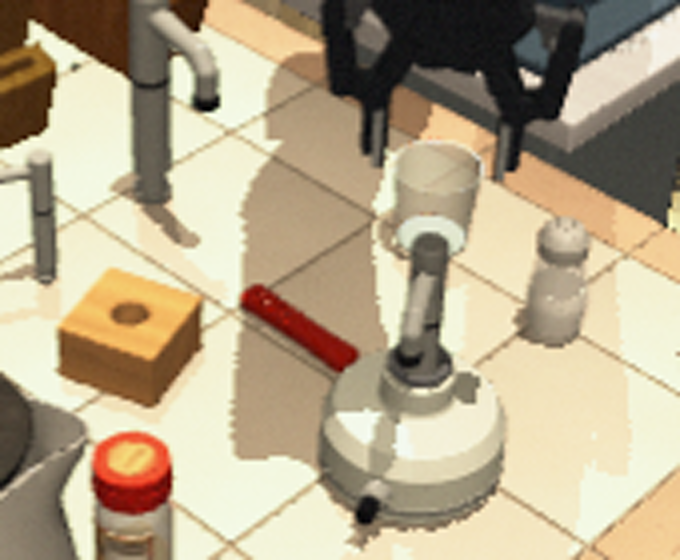

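The spout stands upright in the filter, from its top at (430,245) to the collar at (420,365). The collar is down, the gripper is clear and nothing else has moved. I hand in.

```bash
python3 -c "
from plant import ctrl;ctrl.sign_off()"
```

```text
the job is handed in; nothing more can be done
```

The spout is in the filter, locked and let go, and I handed the job in at about 18 s; sign-off gave no verdict.

- **Push:** I took the middle-sized spout from the stand and lowered it into the collar. First touch came about 36 mm below the mouth. The force fell off at TCP z of about 0.153, which I took as the snap. The tube then reached the seat's hard stop at 0.148 with about 12 N on the wrist sensor.
- **Tug:** I pulled up with about 12 N while still gripping. By the arm reading the collar rose about 3 mm, and the picture showed it standing clear of the neck.
- **Last check:** After I eased back and opened the fingers, the final side view shows the spout upright and the collar down. The gripper was about 95 mm up and clear, and the bystanders in that view had not visibly moved. I judged all of this by eye from one picture.

**Disagreements:**
- The two cameras placed the port 3–4 mm apart. I used a mean and corrected by about 1 mm near the mouth; side forces then stayed around 2 N.
- The snap itself showed only as a brief drop in force. The proof that it locked is the hard stop and the collar rising under the tug.

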